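# Draw the spring standard out to its length mark and hold

### The arm

A 6-joint arm with a two-finger parallel gripper is mounted at the origin on a cart in front of the work surface, level with it; the furniture and walls round the work are solid. World frame = base frame: x ahead of the robot, y to its left, z up, the work surface at z = 0. Lengths are in mm, angles in rad, forces in N, time in s.
With the tool pointing down it reaches from about 275 to 875 mm from the base axis. Payload 12.5 kg.
Tool frame: the origin (TCP) lies at the very end of the fingers, on their centre line; the grasp point (between the pads) lies 19 mm behind it; z points along the fingers, y is the line along which they close (so a half turn about z gives the same grasp; the last joint's range is limited). The gripper opens to 85 mm and grips with 20 to 120 N. Pads are 22 mm wide; open, the fingers measure 114 mm over their backs; the gripper's body (76 mm by 85 mm) begins 54 mm behind the grasp point. The pads swing forward as they close: fully open they stand 13 mm farther back than shut.
Start: joints at [-1.245, 0.351, 1.652, -0, 1.139, -0.085], TCP at [219.656, -504.218, 231.29] pointing down, gripper open.
Joint ranges: [-2.75, 2.75], [-0.79, 2.1], [0.01, 2.65], [-1.57, 4.71], [0.07, 3.14], [-2.87, 2.87]. Speed limits (rad/s): [2.22, 2.22, 2.79, 3.14, 3.14, 3.14].

### API

Orientations are given as a unit quaternion [w, x, y, z].
In Python, from workcell import state, read_camera, camera_params, job_done, look_for, regions_of gives the robot as it stands.
- The arm moves only by the tool move_arm, never from a script. Its argument "targets" is a list of rows, each an object with "delta_pos": the shift along the world's x, y, z in cm, a list of three; "dr": the turn, a rotation vector about the world's x, y, z in degrees, a list of three. A call has 1 to 5 rows; each row shifts and turns the commanded pose from where the row before left it; what a row does not reach is not made up. A row lasts 1/12 s, in which the tool goes at most 41.7 mm and 7.16 degrees, less where a joint would pass 70% of its speed; a pose out of reach is approached as far as the arm can. A call with a gripper value outside its range is refused whole. "gripper" is the opening, from 0 (shut) to 1 (fully open), set as the call begins (left out, the last holds). The fingers move at their own pace and stop on an object; "squeeze" is the grip in N (left out, the last holds). Time passes only in rows, so rows that do not move let the fingers close. It gives the time, the measured TCP pose, the force, the opening and the grip force at its end, in the units of the state.
- state(): the state, without advancing time (a new reading comes with each control period).
- read_camera(name): name is "side" or "top" or "wrist"; returns the picture (384x512x3 uint8, red, green, blue); there is no depth.
- camera_params(name): a dict with "camera_matrix" (3x3 intrinsics, pixels), "R" (3x3) and "t" (3): a world point X has camera coordinates R X + t. Camera axes: x right, y down, z forward; pixel columns grow to the right and rows downward; lengths in mm; the calibration is good to about 2 mm. A picture is of the moment at which its call begins: read the wrist's pose just before it. camera_params takes no time and is no camera call; for the wrist camera it gives the pose at the moment of the call.
- job_done(): hands the job in; it is judged then, once.
Trained networks look in the newest picture that a camera, given by its name, has taken for a name from the list of things; names that differ only in an ending like _2 or _b are one class to them, and where a whole thing is asked for, a point or a joint stands for the part that bears it (a point fixed in the world has none). Each returns a list of dicts, best first, with "conf" (0 to 1); they miss things now and then, are a little off and sometimes report something else, mostly with a low value. They report only what shows in the picture. A call takes as long as a camera call.
- look_for(camera, query): "xy" ([column, row] in pixels, amid what is visible of it).
- regions_of(camera, query): "mask" (384x512 bool, what is visible of it) and "xy" ([column, row] in pixels, amid what is visible of it).
The state is a dict: "time_s": time; "joints": joint angles; "joint_vel": joint speeds; "joint_efforts": joint torques, N m; "ee_pos": TCP position; "eef_rot": TCP orientation; "ft_force": force on the tool from outside, world axes, zero at the start; "torque": the same for the moment, N m; "finger_gap": finger opening in mm; "gripper_force": force on a finger pad.
Only numpy, scipy, OpenCV 4.12 (cv2) and the standard library are available. Lean on these libraries where they do the work, as an engineer would, in place of code of your own. Each camera call takes 0.05 s, during which the arm holds its last target. There are 200 camera calls.

### The job

Set the bench spring standard to its check force: press the sprung treadle on its side down to its stop, so that the catch lets the rod pop out a little, and let the treadle come back up. Then take the rod's black grip and pull the rod straight out against its spring until the pointer on the tube lines up with the tip of the rider clamped on the rail (the length mark), and finish holding it there, still gripping it. Do not knock the jar, the small pale block or the sample cup about.

Things in the scene. Friction and masses are not known exactly. Their poses are not given: they have to be found in the camera images.
- stand: Spring standard: grey metal fixture screwed to the worktop. Origin on the worktop under the mouth of its level aluminium tube (axis 60 mm up, 26 mm across, running 127 mm along stand +x). -x: the way the rod is pulled out, roughly to the robot; treadle on the -y side, rail and rider on +y. End blocks 72 mm high. The 12 mm base plate ends 50 mm in front of the origin: bare worktop under the grip.
- treadle (a joint): Angle of the sprung treadle, rad: 0 = up, 0.26 = down on its stop. A see-saw, hinged parallel to stand x at 80 mm height and 30 mm to -y; pressing the pad lifts a steel catch off the rod's collar. About 2 N on the pad starts it, about 6 N holds it at the stop; it springs up when let go.
- treadle_pad (a point): Centre of the top of the treadle's ribbed rubber pad (46 x 44 mm, 86 mm above the worktop when up); press here from above. It goes down about 16 mm to the stop. Frame parallel to the stand's when up.
- rod (a joint): How far the rod is out, m: 0 = latched (start), about 0.022 = where it rests by itself once the treadle has freed it, 0.088 = end of travel. Beyond 0.022 the inner spring pulls back 0.14 N per mm (4 to 8 N at the mark); let go, it springs back to 0.022. Until the treadle is pressed the catch stops any pull.
- grip_center (a point): Centre of the black grip at the rod's front end, 60 mm above the worktop, 75 mm in front of the stand's origin when latched: a block 32 mm along the rod (stand x), 22 mm wide (stand y, pinch here), 30 mm high, with a flange 30 mm wide, 36 mm high, 6 mm thick at its front (-x) end. Frame parallel to the stand's; moves with the rod along stand -x.
- pointer_tip (a point): Tip of the rod's pointer, a 3 mm thick dark steel blade standing out of the slot in the top of the tube, 84 mm above the worktop. Moves with the rod (1 mm for 1 mm) along stand -x. Frame parallel to the stand's.
- mark_tip (a point): Tip of the rider, the length mark: a small dark steel clamp block on the rail on the tube's +y side with a 4 mm thick tongue towards the pointer, 82 mm above the worktop. Clamped fast where the rod must be 50 to 80 mm out. Lined up when both tips have the same x in the stand's frame; they pass with a gap and never touch. Frame parallel to the stand's.
- jar: Bystander: brown powder jar with black lid, 62 mm across, 95 mm high, beside the stand on the +y side. Origin at the centre of its underside. Leave it alone.
- block: Bystander: pale grey calibration block 30 x 60 x 30 mm on the -y side of the stand. Origin at the centre of its underside. Leave it alone.
- cup: Bystander: white sample cup with dark lid, 39 mm across, 33 mm high, on the +y side near the front of the stand. Origin at the centre of its underside. Leave it alone.

How it is judged:
By the outcome, as a careful person would: the job done as asked, in the order asked, and still so for the second after the job is handed in, while the arm keeps its last pose, push and grip.
It also fails if it takes over 38 s, if anything falls off the work surface, if the arm or the gripper's body presses on something with over 40 N, if the wrist force passes 120 N, or if a joint passes its speed limit or range.

## Working session

There is one attempt and no reset: what is moved stays moved. The work goes in short steps, Python scripts to look and compute and a tool call to move; the robot and the scene stay as the last step left them, time stands still between calls to the robot, and variables do not carry over. Pictures are saved under pics/ and viewed, at most 10 in all, crops included, and the job is handed in when it is done.

Besides the shell and the picture viewer there is one more tool, called after "Request:" by a JSON object that holds its "method" and its "body". move_arm: Moves the arm, as the interface text tells. Its arguments: {"type":"object","properties":{"targets":{"type":"array","items":{"type":"object","properties":{"delta_pos":{"type":"array","items":{"type":"number"}},"dr":{"type":"array","items":{"type":"number"}}}}},"gripper":{"type":"number"},"squeeze":{"type":"number"}},"required":["targets"]}

```bash
mkdir -p pics
cat > h.py <<'E'
import numpy as np, cv2
from workcell import *
def ray(cam,xy,P=None):
    P=P or camera_params(cam); K,R,t=[np.array(P[k],float) for k in("camera_matrix","R","t")]
    d=R.T@np.linalg.solve(K,[xy[0],xy[1],1.]); return -R.T@t,d
def atz(cam,xy,z,P=None):
    o,d=ray(cam,xy,P); return o+d*(z-o[2])/d[2]
def proj(cam,X,P=None):
    P=P or camera_params(cam); K,R,t=[np.array(P[k],float) for k in("camera_matrix","R","t")]
    p=K@(R@np.array(X,float)+t); return p[:2]/p[2]
def tri(a,b):
    (o1,d1),(o2,d2)=a,b; s=np.linalg.lstsq(np.c_[d1,-d2],o2-o1,rcond=None)[0]
    p,q=o1+s[0]*d1,o2+s[1]*d2; return (p+q)/2,np.linalg.norm(p-q)
E
cat > a.py <<'E'
from h import *
ims=[read_camera(c) for c in("side","top")]
for c,i in zip(("side","top"),ims): cv2.imwrite(f"pics/{c}0.png",cv2.cvtColor(i,cv2.COLOR_RGB2BGR))
np.set_printoptions(precision=1,suppress=True)
Z=dict(treadle_pad=86,grip_center=60,pointer_tip=84,mark_tip=82,jar=50,block=15,cup=16,stand=40)
for q,z in Z.items():
    r={c:look_for(c,q)[:2] for c in("side","top")}
    for c in r:
        for k in r[c]: print(q,c,np.array(k["xy"]),round(k["conf"],2),atz(c,k["xy"],z))
    if r["side"] and r["top"]: print("   tri",tri(*[ray(c,r[c][0]["xy"]) for c in r]))
s=state();print(s["time_s"],s["ee_pos"],s["eef_rot"])
E
python3 a.py
```

```text
treadle_pad side [256.9 169. ] 0.71 [ 625.2 -113.8   86. ]
treadle_pad top [270.4 206. ] 0.75 [ 621.7 -132.7   86. ]
   tri (array([ 625.1, -132.7,   71.1]), np.float64(6.7273576348452595))
grip_center side [283.1 203.6] 0.65 [571.2 -64.6  60. ]
grip_center top [234.1 232.1] 0.87 [566.6 -58.7  60. ]
   tri (array([568.7, -58.7,  65.8]), np.float64(3.6935681713404374))
pointer_tip side [281.7 206.7] 0.84 [569.7 -31.   84. ]
pointer_tip top [230.4 230.2] 0.59 [571.5 -51.9  84. ]
   tri (array([571.2, -51.1,  65.3]), np.float64(1.0430566024610897))
mark_tip side [213.8 212.3] 0.74 [672.    1.6  82. ]
mark_tip top [210.9 179. ] 0.54 [675.4 -10.5  82. ]
   tri (array([675.7,  -9.7,  70.7]), np.float64(0.7543495309251357))
jar side [163.3 248.6] 0.94 [737.3  63.7  50. ]
jar top [176.8 153. ] 0.65 [731.4  64.9  50. ]
   tri (array([733.7,  65.3,  52.4]), np.float64(5.301782656800854))
block side [230.5 177.9] 0.86 [ 684.7 -164.1   15. ]
block top [287.1 178.2] 0.61 [ 683.3 -171.2   15. ]
block top [232.9 228.9] 0.39 [571.5 -54.5  15. ]
   tri (array([ 685. , -171.4,    9. ]), np.float64(2.726974492138679))
cup side [250.5 277.3] 0.93 [600.3  63.5  16. ]
cup top [174.2 206.5] 0.86 [618.6  73.6  16. ]
   tri (array([608.9,  70.9,  23.7]), np.float64(19.534646787723712))
stand side [238.9 209. ] 0.69 [644.8 -57.3  40. ]
stand top [231.9 192.5] 0.8 [649.8 -52.2  40. ]
   tri (array([646.8, -52.9,  43.9]), np.float64(5.770227365956076))
0.9 [ 219.7 -504.2  231.3] [0.  1.  0.2 0. ]
```

Run:
```python
import cv2,numpy as np
a=cv2.imread("pics/side0.png")[130:310,120:340];b=cv2.imread("pics/top0.png")[120:270,140:320]
cv2.imwrite("pics/s1.png",cv2.resize(a,None,fx=3.3,fy=3.3,interpolation=cv2.INTER_CUBIC))
cv2.imwrite("pics/t1.png",cv2.resize(b,None,fx=4,fy=4,interpolation=cv2.INTER_CUBIC))
```

```text
(no output)
```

View pics/s1.png

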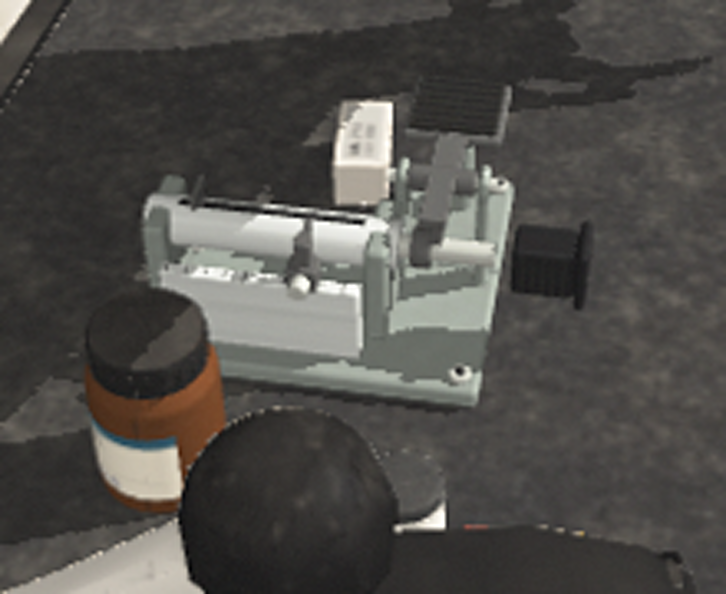

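View pics/t1.png

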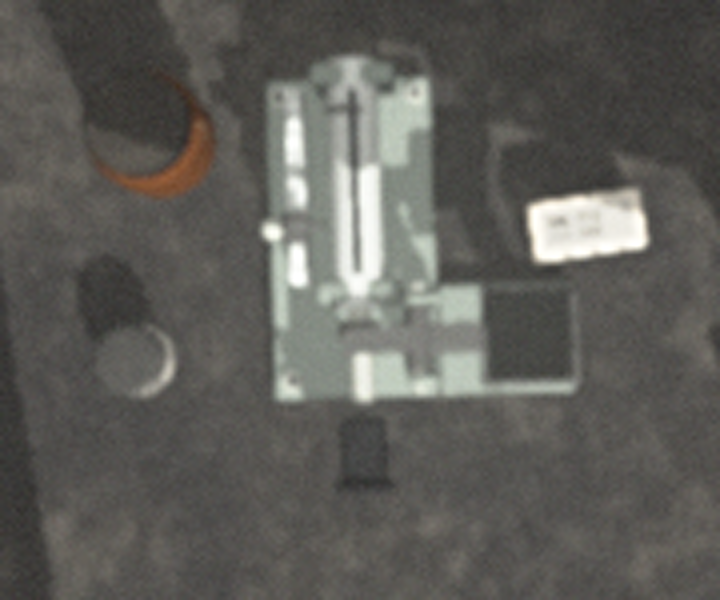

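The side picture shows the pad at about px (259,162), pointer tip (180,186), rider tip (213,202), and grip (286,209). In the top picture the pad is at (273,203), the grip at (231,233), and the slot runs from (228,145) to (229.5,187).

Run:
```python
from h import *
np.set_printoptions(precision=2,suppress=True)
T=lambda x,y:(140+x/4,120+y/4)
for n,p,z in [("pad",(531,333),86),("padFL",(484,384),86),("padBL",(482,287),86),("padFR",(578,384),86),("grip",(364,450),70),("flangeL",(338,487),78),("flangeR",(392,487),78),("slotback",(352,95),73),("slotfront",(357,268),73),("baseFL",(275,400),12),("baseBL",(268,82),12)]:
    print(n,atz("top",T(*p),z))
S=lambda x,y:(120+x/3.3,130+y/3.3)
print("pad side",atz("side",S(460,107),86))
s=state();print(s["eef_rot"],s["ee_pos"],s["finger_gap"])
from scipy.spatial.transform import Rotation as R
print(R.from_quat(s["eef_rot"],scalar_first=True).as_matrix())
P=camera_params("wrist");print(P["R"],-np.array(P["R"]).T@P["t"])
```

```text
pad [ 627.35 -137.42   86.  ]
padFL [ 601.13 -113.81   86.  ]
padBL [ 650.45 -112.21   86.  ]
padFR [ 601.72 -161.61   86.  ]
grip [566.19 -52.66  70.  ]
flangeL [547.52 -39.96  78.  ]
flangeR [547.85 -67.55  78.  ]
slotback [749.41 -44.05  73.  ]
slotfront [659.92 -47.88  73.  ]
baseFL [590.11  -1.52  12.  ]
baseBL [763.99   4.98  12.  ]
pad side [ 624.41 -132.76   86.  ]
[0.   0.98 0.2  0.  ] [ 219.67 -504.22  231.31] 85.37519748237888
[[ 0.92  0.4   0.  ]
 [ 0.4  -0.92 -0.  ]
 [ 0.    0.   -1.  ]]
[[ 0.4  -0.92 -0.  ]
 [-0.89 -0.39  0.26]
 [-0.24 -0.1  -0.97]] [ 280.51 -477.78  373.48]
```

Request:
{"method": "move_arm", "body": {"targets": [{"delta_pos": [2.7,2.45,-0.3],"dr": [0,0,-5]},{"delta_pos": [2.7,2.45,-0.3],"dr": [0,0,-5]},{"delta_pos": [2.7,2.45,-0.3],"dr": [0,0,-5]},{"delta_pos": [2.7,2.45,-0.3],"dr": [0,0,-5]},{"delta_pos": [2.7,2.45,-0.3],"dr": [0,0,-1.3]}], "gripper": 0, "squeeze": 40}}

```text
time_s: 1.32
ee_pos: [355.7, -380.5, 216.3]
eef_rot: [0.0, 1.0, 0.017, 0.0]
ft_force: [0.0, -1.0, -1.2]
finger_gap: 25.3
gripper_force: 0.0
```

Request:
{"method": "move_arm", "body": {"targets": [{"delta_pos": [2.7,2.45,-0.3]},{"delta_pos": [2.7,2.45,-0.3]},{"delta_pos": [2.7,2.45,-0.3]},{"delta_pos": [2.7,2.45,-0.3]},{"delta_pos": [2.7,2.45,-0.3]}]}}

```text
invalid input at $.targets[0]: expected keys delta_pos, dr
```

Request:
{"method": "move_arm", "body": {"targets": [{"delta_pos": [2.7,2.45,-1.3]},{"delta_pos": [2.7,2.45,-1.3]},{"delta_pos": [2.7,2.45,-1.3]},{"delta_pos": [2.7,2.45,-1.3]},{"delta_pos": [2.7,2.45,-1.3]}]}}

```text
invalid input at $.targets[0]: expected keys delta_pos, dr
```

Request:
{"method": "move_arm", "body": {"targets": [{"delta_pos": [2.7,2.43,-0.5],"dr": [0,0,0]},{"delta_pos": [2.7,2.43,-0.5],"dr": [0,0,0]},{"delta_pos": [2.7,2.43,-0.5],"dr": [0,0,0]},{"delta_pos": [2.7,2.43,-0.5],"dr": [0,0,0]},{"delta_pos": [2.7,2.43,-0.5],"dr": [0,0,0]}]}}

```text
time_s: 1.73
ee_pos: [490.8, -258.8, 191.2]
eef_rot: [0.0, 1.0, 0.02, 0.0]
ft_force: [-0.2, -0.5, 0.8]
finger_gap: -0.0
gripper_force: 0.0
```

Request:
{"method": "move_arm", "body": {"targets": [{"delta_pos": [2.7,2.43,-1.3],"dr": [0,0,0]},{"delta_pos": [2.7,2.43,-1.3],"dr": [0,0,0]},{"delta_pos": [2.7,2.43,-1.3],"dr": [0,0,0]},{"delta_pos": [2.7,2.43,-1.3],"dr": [0,0,0]},{"delta_pos": [2.7,2.43,-1.3],"dr": [0,0,0]}]}}

```text
time_s: 2.15
ee_pos: [625.8, -137.2, 125.6]
eef_rot: [0.0, 1.0, 0.02, 0.0]
ft_force: [0.2, -0.3, -0.2]
finger_gap: -0.3
gripper_force: 0.0
```

Run:
```python
from h import *
s=state();print(s["ee_pos"],s["time_s"])
i=read_camera("wrist");j=read_camera("top")
cv2.imwrite("pics/w2.png",cv2.cvtColor(np.hstack([i,cv2.resize(j[140:260,170:290],(384,384))]),cv2.COLOR_RGB2BGR)[:, :])
im=cv2.imread("pics/w2.png");cv2.imwrite("pics/w2.png",cv2.resize(im,None,fx=.88,fy=.88))
```

```text
[ 625.8324605  -137.23592519  125.61309619] 2.15
```

View pics/w2.png

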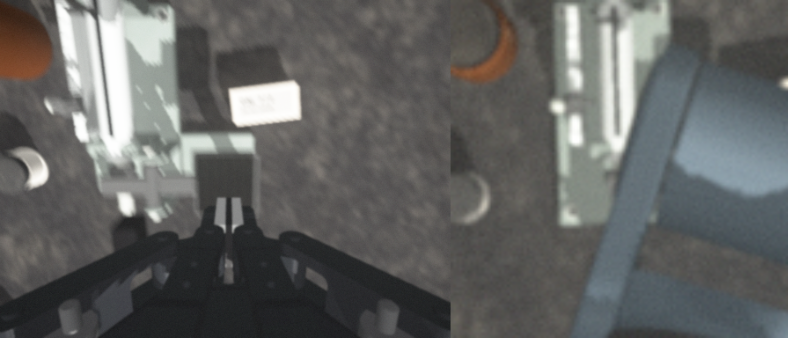

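The wrist picture shows the pad (px about 222–290 × 174–235) straight under the closed fingertips, and the pale block is clear of them. Pressing down next.

Request:
{"method": "move_arm", "body": {"targets": [{"delta_pos": [0,0,-2],"dr": [0,0,0]},{"delta_pos": [0,0,-1.6],"dr": [0,0,0]},{"delta_pos": [0,0,-0.6],"dr": [0,0,0]},{"delta_pos": [0,0,-0.6],"dr": [0,0,0]},{"delta_pos": [0,0,0],"dr": [0,0,0]}]}}

```text
time_s: 2.67
ee_pos: [624.4, -139.0, 78.0]
eef_rot: [-0.0, 1.0, 0.019, -0.0]
ft_force: [-0.6, -1.1, 1.6]
finger_gap: -0.2
gripper_force: 0.2
```

Request:
{"method": "move_arm", "body": {"targets": [{"delta_pos": [0,0,-0.3],"dr": [0,0,0]},{"delta_pos": [0,0,-0.2],"dr": [0,0,0]},{"delta_pos": [0,0,0],"dr": [0,0,0]}]}}

```text
time_s: 2.92
ee_pos: [625.0, -138.9, 73.9]
eef_rot: [0.0, 1.0, 0.019, 0.001]
ft_force: [-1.0, 1.2, 5.3]
finger_gap: 0.1
gripper_force: 2.6
```

Request:
{"method": "move_arm", "body": {"targets": [{"delta_pos": [0,0,-0.2],"dr": [0,0,0]},{"delta_pos": [0,0,-0.1],"dr": [0,0,0]},{"delta_pos": [0,0,0],"dr": [0,0,0]}]}}

```text
time_s: 3.17
ee_pos: [625.1, -138.8, 71.8]
eef_rot: [0.0, 1.0, 0.02, 0.001]
ft_force: [-3.8, 2.3, 10.8]
finger_gap: 0.1
gripper_force: 5.3
```

Request:
{"method": "move_arm", "body": {"targets": [{"delta_pos": [0,0,-0.15],"dr": [0,0,0]},{"delta_pos": [0,0,0],"dr": [0,0,0]}]}}

```text
time_s: 3.33
ee_pos: [625.3, -138.7, 71.3]
eef_rot: [0.0, 1.0, 0.02, 0.001]
ft_force: [-7.4, 3.5, 21.4]
finger_gap: 0.5
gripper_force: 9.6
```

Request:
{"method": "move_arm", "body": {"targets": [{"delta_pos": [0,0,1.5],"dr": [0,0,0]},{"delta_pos": [0,0,2.5],"dr": [0,0,0]},{"delta_pos": [-2.5,1,2.5],"dr": [0,0,0]},{"delta_pos": [-3,3,0],"dr": [0,0,0]},{"delta_pos": [-3,3,0],"dr": [0,0,0]}], "gripper": 0}}

```text
time_s: 3.75
ee_pos: [540.5, -69.9, 135.2]
eef_rot: [0.0, 1.0, 0.019, 0.002]
ft_force: [0.5, 0.8, -0.8]
finger_gap: 0.3
gripper_force: 0.0
```

Run:
```python
from h import *
np.set_printoptions(precision=1,suppress=True)
s=state();print(s["ee_pos"],s["time_s"])
P=camera_params("wrist")
i=read_camera("wrist");
for q,z in dict(treadle_pad=86,grip_center=60,pointer_tip=84,mark_tip=82).items():
    for k in look_for("wrist",q)[:2]: print(q,np.array(k["xy"]),round(k["conf"],2),atz("wrist",k["xy"],z,P))
j=read_camera("side")
a=cv2.resize(i,(470,352));b=cv2.resize(j[140:250,150:310],(470,323));b=np.vstack([b,np.zeros((29,470,3),np.uint8)])
cv2.imwrite("pics/w3.png",cv2.cvtColor(i,cv2.COLOR_RGB2BGR));cv2.imwrite("pics/s3.png",cv2.resize(cv2.cvtColor(j[140:250,150:310],cv2.COLOR_RGB2BGR),None,fx=5,fy=5))
```

```text
[540.5 -69.9 135.2] 3.75
treadle_pad [347.9  84.6] 0.86 [ 626.2 -121.    86. ]
grip_center [237.  178.6] 0.55 [558.5 -51.7  60. ]
pointer_tip [234.2 180.7] 0.94 [562.3 -51.5  84. ]
mark_tip [185.5   3.4] 0.62 [668.2 -20.8  82. ]
```

View pics/w3.png

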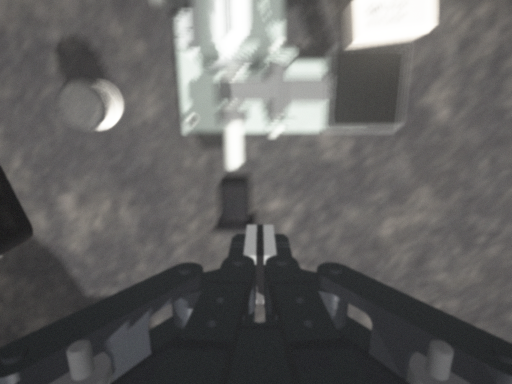

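View pics/s3.png

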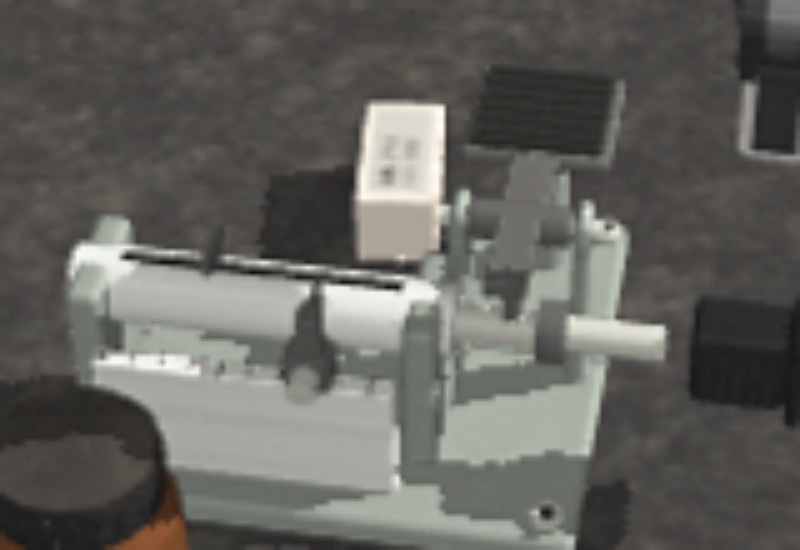

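Run:
```python
from h import *
np.set_printoptions(precision=1,suppress=True)
for n,p,z in [("blkBL",(221,176),75),("blkBR",(247,175),75),("flFL",(217,227),78),("flFR",(252,227),78),("padBR",(406,45),86),("padFL",(330,122),86),("rod",(235,150),66)]: print(n,atz("wrist",p,z))
S=lambda x,y:(150+x/5,140+y/5)
# stand axis: yaw; fit along-axis coordinate for pointer & mark in side view using known z and y lines
for yaw in (2.0,2.4):
  c,s=np.cos(np.radians(yaw)),np.sin(np.radians(yaw)); g=np.array([566.2,-52.7])
  for n,p,z in [("pointer",S(217,230),84),("mark",S(318,283),82),("pointer0",(120+198/3.3,130+178/3.3),84)]:
    for cam in ("side",):
      X=atz(cam,p,z)[:2]-g; print(yaw,n,c*X[0]+s*X[1],-s*X[0]+c*X[1])
print(proj("wrist",[545,-54,60]))
```

```text
blkBL [564.6 -41.9  75. ]
blkBR [566.1 -60.2  75. ]
flFL [527.4 -39.6  78. ]
flFR [528.4 -65.   78. ]
padBR [ 650.9 -152.9   86. ]
padFL [ 604.6 -112.2   86. ]
rod [582.1 -50.7  66. ]
2.0 pointer 154.00813322807593 -3.0412996119025344
2.0 mark 115.8824798856543 14.691808820261443
2.0 pointer0 177.30845927361057 -4.301123883358098
2.4 pointer 153.9831480542709 -4.116396363644649
2.4 mark 115.98222325298453 13.882445035188976
2.4 pointer0 177.274111126127 -5.538855575222641
[239.  197.6]
```

The pointer has popped out (side px (193,186)) with the mark at (214,197), about 38 mm still to go. The treadle is back up. The grip centre is near (548,-52,60), so I'll go over it and down.

Request:
{"method": "move_arm", "body": {"targets": [{"delta_pos": [0.75,1.8,0],"dr": [0,0,0]},{"delta_pos": [0,0,0],"dr": [0,0,0]},{"delta_pos": [0,0,0],"dr": [0,0,0]},{"delta_pos": [0,0,-1.5],"dr": [0,0,0]},{"delta_pos": [0,0,-2],"dr": [0,0,0]}], "gripper": 0.7}}

```text
time_s: 4.47
ee_pos: [549.5, -52.9, 99.5]
eef_rot: [0.0, 1.0, 0.019, 0.002]
ft_force: [0.8, 0.0, -1.1]
finger_gap: 58.9
gripper_force: 0.0
```

Request:
{"method": "move_arm", "body": {"targets": [{"delta_pos": [0,0,-2],"dr": [0,0,0]},{"delta_pos": [0,0,-2],"dr": [0,0,0]},{"delta_pos": [0,0,-1.5],"dr": [0,0,0]},{"delta_pos": [0,0,-0.4],"dr": [0,0,0]},{"delta_pos": [0,0,0],"dr": [0,0,0]}]}}

```text
time_s: 4.88
ee_pos: [547.8, -52.4, 38.8]
eef_rot: [-0.0, 1.0, 0.019, -0.001]
ft_force: [-0.3, -0.4, 0.4]
finger_gap: 59.9
gripper_force: 0.0
```

Run:
```python
from h import *
s=state();print(s["ee_pos"],s["ft_force"],s["finger_gap"])
i=read_camera("wrist");cv2.imwrite("pics/w4.png",cv2.cvtColor(i,cv2.COLOR_RGB2BGR))
```

```text
[547.81284206 -52.41763325  38.83175875] [-0.33480605 -0.42755817  0.35659453] 59.86284837368627
```

View pics/w4.png

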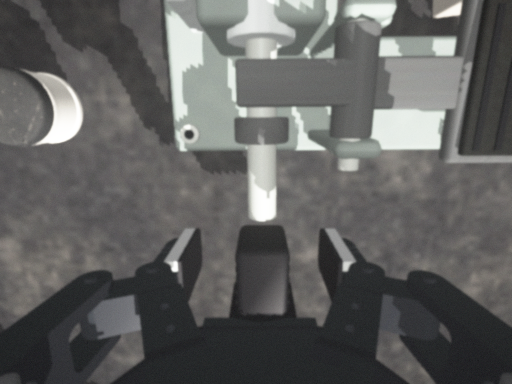

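The grip is centred between the open fingers (px about (262,260)). Closing on it.

Request:
{"method": "move_arm", "body": {"targets": [{"delta_pos": [0,0,0.2],"dr": [0,0,0]},{"delta_pos": [0,0,0],"dr": [0,0,0]},{"delta_pos": [0,0,0],"dr": [0,0,0]},{"delta_pos": [0,0,0],"dr": [0,0,0]},{"delta_pos": [0,0,0],"dr": [0,0,0]}], "gripper": 0, "squeeze": 60}}

```text
time_s: 5.35
ee_pos: [549.5, -53.2, 43.1]
eef_rot: [0.001, 1.0, 0.02, 0.002]
ft_force: [1.0, -10.9, 5.4]
finger_gap: 20.9
gripper_force: 60.3
```

Request:
{"method": "move_arm", "body": {"targets": [{"delta_pos": [-0.5,-0.02,0],"dr": [0,0,0]},{"delta_pos": [-0.7,-0.03,0],"dr": [0,0,0]},{"delta_pos": [-0.7,-0.03,0],"dr": [0,0,0]},{"delta_pos": [-0.6,-0.02,0],"dr": [0,0,0]},{"delta_pos": [0,0,0],"dr": [0,0,0]}]}}

```text
time_s: 5.77
ee_pos: [524.3, -54.3, 43.2]
eef_rot: [0.001, 1.0, 0.02, 0.002]
ft_force: [4.1, -11.0, 0.9]
finger_gap: 21.0
gripper_force: 59.8
```

Request:
{"method": "move_arm", "body": {"targets": [{"delta_pos": [-0.5,-0.12,0],"dr": [0,0,0]},{"delta_pos": [-0.3,-0.01,0],"dr": [0,0,0]},{"delta_pos": [0,0,0],"dr": [0,0,0]},{"delta_pos": [0,0,0],"dr": [0,0,0]}]}}

```text
time_s: 6.1
ee_pos: [516.9, -54.8, 43.1]
eef_rot: [0.001, 1.0, 0.02, 0.002]
ft_force: [4.9, -4.0, 3.0]
finger_gap: 21.1
gripper_force: 60.5
```

Run:
```python
from h import *
s=state();print(s["ee_pos"],s["ft_force"],s["finger_gap"])
j=cv2.cvtColor(np.mean([read_camera("side") for _ in range(4)],0).astype(np.uint8),cv2.COLOR_RGB2BGR)
cv2.imwrite("pics/side5.png",j)
a=cv2.resize(j[170:230,170:250],(800,600),interpolation=cv2.INTER_CUBIC)
cv2.imwrite("pics/s5.png",a)
k=cv2.cvtColor(read_camera("top"),cv2.COLOR_RGB2BGR);cv2.imwrite("pics/top5.png",k)
```

```text
[516.88505462 -54.77715454  43.11827229] [ 4.92618815 -4.00227768  3.012648  ] 21.064106143655636
```

View pics/s5.png

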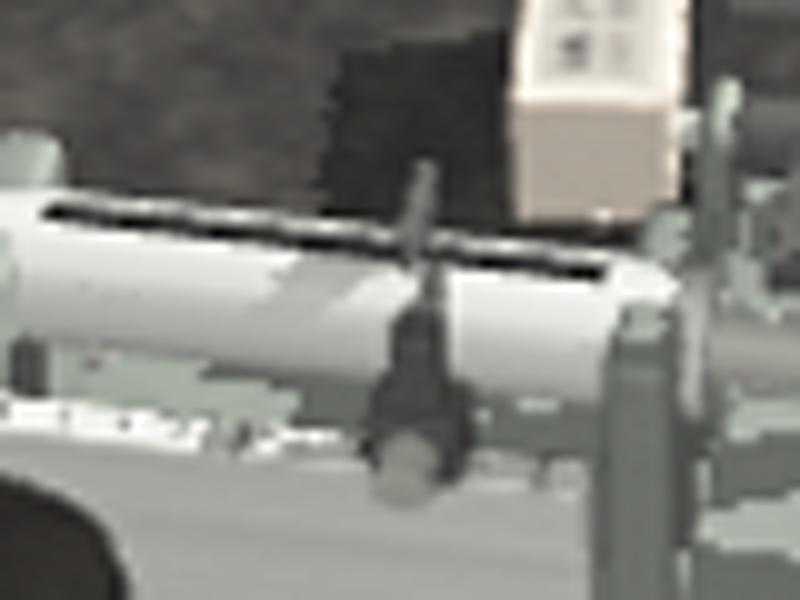

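The pointer tip shows at about side px (212.7,186.5) and the mark tip at (213.3,196.8), so it's close. I'll compute the residual from the geometry and see if the top view shows them.

Run:
```python
from h import *
np.set_printoptions(precision=2,suppress=True)
yaw=np.radians(2.2);ex=np.array([np.cos(yaw),np.sin(yaw)]);ey=np.array([-ex[1],ex[0]])
g=np.array([566.2,-52.0])
def sx(cam,p,z): X=atz(cam,p,z)[:2]-g; return X@ex,X@ey
for n,p,z in [("ptr",(212.7,186.5),84),("mark",(213.3,196.8),82),("ptr22",(193.4,186),84)]: print(n,sx("side",p,z))
# line of constant stand x through mark
for y in (0,5,14,18): 
    X=g+116*ex+y*ey; print(y,proj("side",[*X,84]),proj("side",[*X,82]),proj("top",[*X,83]))
k=cv2.imread("pics/top5.png");cv2.imwrite("pics/t5.png",cv2.resize(k[130:205,190:265],(600,600),interpolation=cv2.INTER_CUBIC))
for c in("side","top"):
  read_camera(c)
  for q in("pointer_tip","mark_tip"):
    for r in look_for(c,q)[:2]: print(c,q,np.array(r["xy"]),r["conf"],sx(c,r["xy"],83))
```

```text
ptr (np.float64(122.16447673815559), np.float64(-8.450783325574145))
mark (np.float64(116.28212435229241), np.float64(14.144816942527662))
ptr22 (np.float64(153.96970737466955), np.float64(-4.278353832960524))
0 [215.27 190.23] [215.31 191.15] [229.02 175.93]
5 [214.62 192.22] [214.67 193.13] [226.58 175.99]
14 [213.44 195.84] [213.49 196.76] [222.17 176.1 ]
18 [212.91 197.47] [212.96 198.39] [220.22 176.15]
side pointer_tip [281.8 208.6] 0.58 (np.float64(3.7255671815564178), np.float64(24.11862656145769))
side mark_tip [212.  212.5] 0.52 (np.float64(110.15091354960445), np.float64(51.45067184235922))
top pointer_tip [230.1 222.2] 0.81 (np.float64(21.526075198492517), np.float64(0.11697299311045808))
top mark_tip [286.9 176.7] 0.71 (np.float64(111.37668883529409), np.float64(-118.25385740365616))
top mark_tip [175.5 209.8] 0.69 (np.float64(49.67436872874011), np.float64(110.69215851912813))
```

View pics/t5.png

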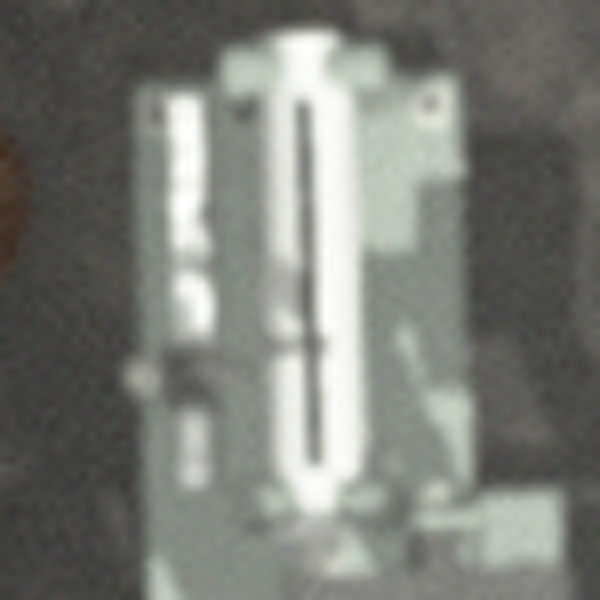

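Top and side views agree that about 5.5 mm remains. Moving that far and rechecking.

Request:
{"method": "move_arm", "body": {"targets": [{"delta_pos": [-0.35,-0.02,0],"dr": [0,0,0]},{"delta_pos": [-0.2,-0.01,0],"dr": [0,0,0]},{"delta_pos": [0,0,0],"dr": [0,0,0]},{"delta_pos": [0,0,0],"dr": [0,0,0]}]}}

```text
time_s: 6.98
ee_pos: [511.6, -55.0, 43.1]
eef_rot: [0.001, 1.0, 0.02, 0.002]
ft_force: [5.1, -3.5, 3.4]
finger_gap: 21.1
gripper_force: 60.5
```

```bash
cat > look.py <<'E'
from h import *
import sys
s=state();print(s["time_s"],s["ee_pos"],s["ft_force"],s["finger_gap"])
m=lambda c,n:cv2.cvtColor(np.mean([read_camera(c) for _ in range(n)],0).astype(np.uint8),cv2.COLOR_RGB2BGR)
j,k=m("side",8),m("top",8)
cv2.imwrite("pics/sideF%s.png"%sys.argv[1],j);cv2.imwrite("pics/topF%s.png"%sys.argv[1],k)
a=cv2.resize(j[178:210,200:225],(450,576),interpolation=cv2.INTER_CUBIC)   # 18x
b=cv2.resize(k[160:192,210:238],(336,384),interpolation=cv2.INTER_CUBIC)   # 12x
b=np.vstack([b,np.zeros((192,336,3),np.uint8)])
cv2.imwrite("pics/c%s.png"%sys.argv[1],np.hstack([a,b]))
E
python3 look.py 6
```

```text
6.9833 [511.57520339 -55.04962362  43.11947048] [ 5.14310875 -3.45511791  3.4159619 ] 21.0742213171564
```

View pics/c6.png

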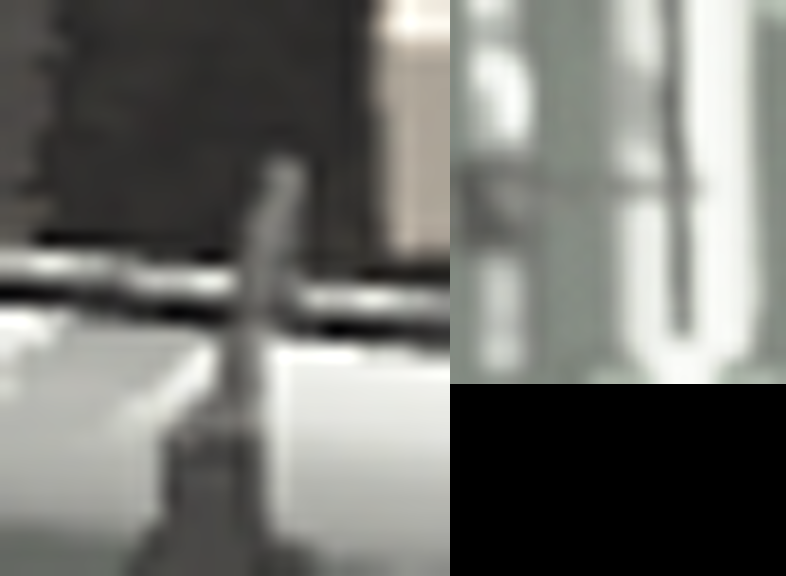

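Both views now show pointer and tongue nearly in one line: side px (216,188) and (213.5,198), top row about 175.5. I'll get the sub-pixel residual from image profiles.

Run:
```python
from h import *
np.set_printoptions(precision=2,suppress=True,linewidth=180)
k=cv2.imread("pics/topF6.png",0).astype(int);print("TOP rows170-181 cols 212-233");print(k[170:182,212:234])
j=cv2.imread("pics/sideF6.png",0).astype(int);print("SIDE rows185-203 cols 207-221");print(j[185:204,207:222])
yaw=np.radians(2.2);ex=np.array([np.cos(yaw),np.sin(yaw)]);ey=np.array([-ex[1],ex[0]]);g=np.array([566.2,-52.0])
for c in("top","side"):
  for y,z in((-5,84),(0,84),(5,84),(0,73),(14,82),(18,82),(25,82)):
    print(c,y,z,proj(c,[*(g+116*ex+y*ey),z]),proj(c,[*(g+118*ex+y*ey),z]))
for c in("top","side"): o,d=ray(c,(0,0));print(c,o)
```

```text
TOP rows170-181 cols 212-233
[[176 199 228 237 193 141 132 134 135 135 142 156 172 180 176 153 121 179 242 249 247 241]
 [169 182 197 204 172 137 132 134 137 135 142 161 183 192 186 158 118 169 238 248 247 241]
 [147 153 159 164 152 135 133 135 136 136 141 165 194 211 207 173 120 157 231 247 247 242]
 [117 123 128 135 132 125 132 135 134 135 141 161 192 218 222 190 130 151 224 245 247 243]
 [100 110 117 121 120 120 127 130 129 130 135 149 173 196 206 184 134 143 206 237 244 242]
 [ 99 115 128 130 124 120 124 127 126 128 134 136 148 166 176 166 132 139 186 227 242 242]
 [ 94 113 130 137 132 127 131 130 128 132 138 145 161 181 196 180 142 147 198 233 244 242]
 [ 92 103 121 133 128 127 133 135 134 134 140 156 186 215 231 215 156 154 220 245 247 243]
 [ 89  93 106 118 121 123 133 136 137 135 139 159 195 226 237 228 162 151 222 246 248 244]
 [ 91  93  98 108 115 121 130 136 136 137 140 158 194 226 236 228 164 143 215 245 249 244]
 [106 114 115 118 117 122 132 137 137 135 138 156 194 226 236 227 163 139 209 245 248 244]
 [133 149 150 140 125 124 133 137 136 137 138 155 192 225 237 227 162 
[... 1194 characters left out ...]
6  81  71  66  66  59 111 201 196 196 198 199 201 203]]
top -5 84 [231.45 175.83] [231.43 174.85]
top 0 84 [229.   175.89] [228.98 174.92]
top 5 84 [226.55 175.96] [226.53 174.98]
top 0 73 [229.24 176.25] [229.21 175.29]
top 14 82 [222.2  176.13] [222.18 175.16]
top 18 82 [220.25 176.18] [220.22 175.21]
top 25 82 [216.82 176.27] [216.8 175.3]
side -5 84 [215.91 188.26] [214.72 188.13]
side 0 84 [215.27 190.23] [214.07 190.09]
side 5 84 [214.62 192.22] [213.42 192.08]
side 0 73 [215.51 195.23] [214.33 195.1 ]
side 14 82 [213.49 196.76] [212.28 196.62]
side 18 82 [212.96 198.39] [211.75 198.25]
side 25 82 [212.02 201.28] [210.81 201.13]
top [ 613.84  -93.58 1101.68]
side [511.51 538.7  616.72]
```

Run:
```python
import cv2,numpy as np
np.set_printoptions(linewidth=180)
for f in("top0","top5"):
    k=cv2.imread(f"pics/{f}.png",0).astype(int);print(f,"rows168-181 cols 214-233");print(k[168:182,214:234])
j=cv2.imread("pics/side0.png",0).astype(int);print("side0 rows192-203 cols 207-219");print(j[192:204,207:220])
j=cv2.imread("pics/side5.png",0).astype(int);print("side5 rows183-203 cols 205-219");print(j[183:204,205:220])
```

```text
top0 rows168-181 cols 214-233
[[240 250 211 145 130 135 130 137 146 169 201 225 228 195 137 180 243 248 245 240]
 [237 248 206 146 125 135 137 135 142 167 199 225 231 203 148 181 241 250 247 242]
 [227 235 193 140 130 137 135 136 140 164 196 225 234 219 151 180 242 248 247 241]
 [200 205 172 135 130 136 133 135 142 165 198 229 236 222 158 170 237 248 247 240]
 [157 166 153 134 134 133 129 137 136 160 197 226 236 223 152 157 231 247 247 241]
 [126 131 130 129 132 135 136 137 143 163 198 226 235 226 151 154 228 246 248 243]
 [118 121 121 117 126 133 129 132 138 162 194 225 237 225 153 153 226 247 248 242]
 [129 127 122 121 123 126 126 123 140 163 195 226 235 224 152 152 226 246 248 243]
 [136 139 132 123 128 130 128 126 138 163 194 227 236 222 153 157 228 247 248 244]
 [135 134 128 130 134 135 130 132 135 157 192 225 236 228 157 155 227 247 248 244]
 [132 128 122 123 130 137 138 133 138 155 195 225 235 227 161 150 225 247 247 245]
 [132 133 122 120 132 137 138 135 143 158 192 227 237 226 161 143 214 247 248 243]
 [172 164 136 121 131 136 136 135 139 158 191 224 235 228 163 137 210 246 
[... 2632 characters left out ...]
1  52]
 [118 118 163 183 136 113 114 101 136 168 129 116  80  80  73]
 [ 41  49  77  94  77  87 104  93 126 118 118 163 193 190 202]
 [ 82  73  45  42  38  78  97  58  61  48  54  78  96  95 101]
 [164 162 158 159 141  82 136 127  90 125 118  69  61  16  18]
 [173 182 202 214 230 187 178 125 103 164 242 238 238 239 231]
 [191 227 230 231 235 235 221 105 101 164 245 240 239 241 241]
 [224 227 228 229 232 232 189 100  98 151 239 234 233 234 235]
 [217 218 220 225 220 171 120 105 112 168 235 230 230 230 231]
 [200 201 205 202 165  86  72  79  84 143 228 223 223 225 226]
 [188 190 192 174  93  61  67  69  65 120 212 208 208 211 214]
 [179 181 183 167  79  62  68  68  59 111 201 197 196 198 199]]
```

Run:
```python
from h import *
np.set_printoptions(precision=2,suppress=True,linewidth=180)
k=np.mean([cv2.cvtColor(read_camera("top"),cv2.COLOR_RGB2GRAY).astype(float) for _ in range(40)],0)
np.save("top40.npy",k)
r=np.arange(171,180)
for c in (218,219,220,221,223,224,225,226,227,230,231):
    v=k[171:180,c]; bg=np.interp(r,[r[0],r[1],r[-2],r[-1]],[v[0],v[1],v[-2],v[-1]]); bg=np.polyval(np.polyfit([171.5,178.5],[v[:2].mean(),v[-2:].mean()],1),r)
    w=np.clip(bg-v,0,None); w[:2]=0;w[-2:]=0; print(c,v,"cen",(w*r).sum()/w.sum(),"depth",w.sum())
s=state();print(s["time_s"],s["ee_pos"],s["gripper_force"])
```

```text
218 [133.25 132.7  131.57 126.55 124.78 129.97 134.12 133.3  132.38] cen 174.66973959323323 depth 18.78928571428561
219 [135.82 136.78 135.68 131.3  127.75 131.47 136.8  137.8  138.57] cen 175.01169005960392 depth 23.218749999999858
220 [137.03 136.97 135.93 130.45 126.65 128.85 134.62 136.03 137.3 ] cen 175.13443099273607 depth 27.656249999999744
221 [136.72 136.95 135.22 132.1  129.62 132.25 133.9  136.38 136.45] cen 175.09452470126627 depth 20.024999999999864
223 [161.15 164.38 160.95 148.62 138.12 145.18 156.5  160.   159.03] cen 175.13686380212462 depth 56.31249999999966
224 [184.38 193.85 193.22 172.55 149.18 162.32 186.55 195.62 194.9 ] cen 175.26796310860084 depth 99.9071428571425
225 [193.97 211.93 218.35 196.57 165.9  181.62 217.32 227.38 226.68] cen 175.29326059702504 depth 105.40357142857133
226 [188.22 206.68 222.4  206.3  176.4  195.1  231.25 238.18 237.43] cen 175.30274487417347 depth 75.07499999999965
227 [158.97 172.12 189.32 185.07 165.62 183.03 216.15 228.45 229.2 ] cen 175.34801938929883 depth 57.837500000000915
230 [238.72 232.25 225.47 206.62 187.2  199.15 220.85 222.9  214.57] cen 174.92516741796055 depth 96.26249999999962
231 [249.18 248.1  246.38 238.1  228.   234.15 245.2  247.6  246.35] cen 175.08314576989275 depth 47.2062499999997
9.7833 [511.66 -55.03  43.12] 60.47782123088837
```

```bash
python3 -c "
from workcell import *
print(job_done())"
```

```text
the job is handed in; nothing more can be done
None
```

I pressed the treadle to its stop and let it spring back up. The rod is now pulled out to about 60 mm, with the pointer lined up with the rider to within about 1 mm. It is still gripped there, and the job is handed in.

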